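Dock the inspection torch in its charger

TASK

Put the inspection torch back on its charging dock: press it down between both pairs of spring clips until it snaps onto the pads with its short tail end just outside the hooded cup, then slide it along in the clips until the tail is fully home against the back of the cup, and let go. Press and slide gently, feeling for the stops rather than ramming them, and leave the tape, screwdriver and jar where they are.

Things in the scene. Friction and masses are not known exactly. Their poses are not given: they have to be found in the camera images.
- torch: Torch lying level, 180 mm long, about 160 g. Origin on its axis at mid length; x along the axis towards the lens. Round aluminium barrel, 24 mm diameter, x = -74 to +58 mm. Dark hexagonal ends, 30 mm across flats, 35 mm across corners: short tail x = -90 to -74 mm, longer lens end x = +58 to +90 mm, bright rim. Axis 15 mm above the bench at the start. Balance within 10 mm of the origin.
- torch_tail (a point): Centre of the flat tail face of the torch (torch x = -90 mm).
- dock: Grey charging dock fixed to the bench. Origin on the bench at its middle; x along the dock, away from its cup, z up. Base plate 215 x 56 mm, 12 mm thick. Two steel spring clips stand at x = -46 and +46 mm, each 10 mm wide along x; from x = -41 to +41 mm there is free room above the base plate for gripper fingers.
- dock_seat (a point): Point on the dock's axis at mid-dock, 40 mm above the bench. The axis of the seated torch runs through it along dock x, and when fully home the torch origin is here. With the origin 13 to 20 mm to the +x side the tail is outside the cup and both hexagonal ends are clear of the clips: press down there.
- dock_clip (a point): Middle of the clip farther from the cup (dock x = +46 mm), at seat height 40 mm; the other clip is alike. Two hinged spring fingers: flared mouth 32 mm wide inside at 60 mm, neck 16 mm wide at 49 mm above the bench. Barrel meets them 18 mm above its seat; both clips together resist with 15 to 28 N, then draw it onto rigid pads. Friction of 3 to 15 N resists sliding.
- dock_stop (a point): Centre of the back wall inside the cup (dock x = -90 mm, 40 mm above the bench), where the tail face must rest. Cup 10 mm deep, mouth at dock x = -80 mm, 42 mm wide inside, roofed 60 mm above the bench, so the tail enters only by sliding along dock -x. Rigid; load on it must stay below 25 N, on the pads below 40 N.
- tape: Roll of paper tape lying flat, 90 mm across, 24 mm high; leave alone.
- driver: Screwdriver lying on the bench; leave alone.
- jar: Small glass jar with steel lid, 56 mm across, 45 mm high; leave alone.
Things that resemble listed ones, but are neither listed nor needed, are in the scene too. What is meant by the dock is not turquoise, and is the larger of those in its own colour.

How it is judged:
By the outcome, as a careful person would: the job done as asked, in the order asked, and still so for the second after the job is handed in, with the robot touching nothing.
It also fails if it takes over 72 s, if anything falls off the work surface, if the arm or the gripper's body presses on something with over 40 N, if the wrist force passes 120 N, or if a joint passes its speed limit or range.

ROBOT

A 6-joint arm with a two-finger parallel gripper is mounted at the origin on the work surface. World frame = base frame: x ahead of the robot, y to its left, z up, the work surface at z = 0. Lengths are in m, angles in rad, forces in N, time in s.
With the tool pointing down it reaches from about 0.3 to 0.875 m from the base axis. Payload 6.4 kg.
Tool frame: the origin (TCP) lies at the very end of the fingers, on their centre line; the grasp point (between the pads) lies behind it (r.hold_point_z is the z of the grasp point in the tool frame, in m); z points along the fingers, y is the line along which they close (so a half turn about z gives the same grasp; the last joint's range is limited). The gripper opens to 85 mm and grips with 20 to 120 N. Pads are 22 mm wide; open, the fingers measure 114 mm over their backs; the gripper's body (76 mm by 85 mm) begins 54 mm behind the grasp point. The pads swing forward as they close: fully open they stand 13 mm farther back than shut.
Start: joints at [-1.548, 0.181, 1.607, -0, 1.354, -0.206], TCP at [0.13, -0.56, 0.231] pointing down, gripper open.
Joint ranges: [-2.99, 2.99], [-0.89, 2.07], [0.3, 2.58], [-1.14, 4.28], [0, 2.63], [-3.12, 3.12]. Speed limits (rad/s): [2.57, 2.57, 3.01, 3.14, 3.14, 3.14].

INTERFACE

Orientations are given as a rotation vector (axis times angle).
In Python, from workcell import r gives the robot as it stands.
- The arm moves only by the shell command python3 -m pendant 'ROWS' [OPENING] [FORCE]. ROWS is a JSON object whose one key "series" holds a list that holds one entry, the list of rows, each a list of 6 numbers: the shift along the tool's x, y, z in units of 25 mm (1.0 is 25 mm), then the turn, a rotation vector about the tool's x, y, z in units of 10 degrees (1.0 is 10 degrees). In form: {"series": [[[dx, dy, dz, ax, ay, az], ...]]}. A call has 1 to 12 rows; each row shifts and turns the commanded pose from where the row before left it, along the tool's axes as they then stand; what a row does not reach is not made up. A row lasts 1/8 s, in which the tool goes at most 62.5 mm and 10.7 degrees, less where a joint would pass 70% of its speed; a pose out of reach is approached as far as the arm can. A call is refused whole if a number of a shift passes 1 or a number of a turn 1, either way. A call with a gripper value outside its range is refused whole. OPENING is the closure, from 0 (fully open) to 1 (shut), set as the call begins (- or left out, the last holds). The fingers move at their own pace and stop on an object; FORCE is the grip in N (left out, the last holds). Time passes only in rows, so rows that do not move let the fingers close. It gives the time, the measured TCP pose, the force, the opening and the grip force at its end, in the units of the state.
- r.state(): the state, without advancing time (a new reading comes with each control period).
- r.capture(name): name is "scene" or "top" or "wrist"; returns a dict with "color" (480x640x3 uint8, red, green, blue), "range_z" (480x640 float32, m along the optical axis (not along the pixel's ray), 0 where there is no reading), "fov_y" (degrees; the focal length in pixels is half the picture's height over the tangent of half this angle, whatever the lens; pixels are square), "cx", "cy" (the principal point, pixels), "distortion" ([k1, k2, p1, p2, k3] as OpenCV has them; the pictures are not rectified), "pose" (4x4, takes a point from camera to world coordinates). Camera axes: x right, y up, looking along -z (the intrinsics and any distortion apply to the point x, -y, -z); pixel columns grow to the right and rows downward; lengths in m; the calibration is good to about 2 mm. A picture is of the moment at which its call begins.
- r.job_done(): hands the job in; it is judged then, once.
The state is a dict: "time": time; "joint_positions": joint angles; "joint_velocities": joint speeds; "joint_torque": joint torques, N m; "tool_pos": TCP position; "tool_rot": TCP orientation; "contact_force": force on the tool from outside, world axes, zero at the start; "ft_torque": the same for the moment, N m; "width": finger opening in m; "finger_force": force on a finger pad.
Only numpy, scipy, OpenCV 4.12 (cv2) and the standard library are available. Lean on these libraries where they do the work, as an engineer would, in place of code of your own. Each camera call takes 0.05 s, during which the arm holds its last target. There are 200 camera calls.

## Working session

There is one attempt and no reset: what is moved stays moved. The work goes in short steps, Python scripts to look and compute and a shell command to move; the robot and the scene stay as the last step left them, time stands still between calls to the robot, and variables do not carry over. Pictures are saved under pics/ and viewed, at most 10 in all, crops included, and the job is handed in when it is done.

```bash
ls; mkdir -p pics; cat > h.py <<'E'
import numpy as np,cv2
from workcell import r
def cap(name,fn):
    c=r.capture(name); np.savez(fn+'.npz',**{k:np.array(v) for k,v in c.items()})
    cv2.imwrite('pics/'+fn+'.png',c['color'][...,::-1]); return c
def ld(fn): return np.load(fn+'.npz')
def K(c):
    f=240/np.tan(np.radians(float(c['fov_y']))/2)
    return np.array([[f,0,float(c['cx'])],[0,f,float(c['cy'])],[0,0,1]])
def rays(c,uv):
    p=cv2.undistortPoints(np.array(uv,float).reshape(-1,1,2),K(c),np.array(c['distortion'],float)).reshape(-1,2)
    return np.c_[p[:,0],-p[:,1],-np.ones(len(p))]
def depth(c,uv):
    d=rays(c,uv); z=np.array([np.median(c['range_z'][int(v)-1:int(v)+2,int(u)-1:int(u)+2]) for u,v in uv])
    P=np.array(c['pose']); return (d*z[:,None])@P[:3,:3].T+P[:3,3]
def onz(c,uv,h):
    P=np.array(c['pose']); d=rays(c,uv)@P[:3,:3].T; o=P[:3,3]
    return o+d*((h-o[2])/d[:,2])[:,None]
def cloud(c):
    v,u=np.mgrid[0:480,0:640]; uv=np.c_[u.ravel(),v.ravel()]
    d=rays(c,uv); P=np.array(c['pose']); return ((d*c['range_z'].reshape(-1,1))@P[:3,:3].T+P[:3,3]).reshape(480,640,3)
E
python3 - <<'E'
from h import *
for n in('top','scene','wrist'):
    c=cap(n,n+'0'); print(n,np.round(c['pose'],3).tolist(),c['fov_y'],c['distortion'])
s=r.state(); print({k:np.round(v,3).tolist() for k,v in s.items()}, r.hold_point_z)
E
```

```text
pics
top [[-0.107, 0.97, -0.219, 0.423], [-0.994, -0.102, 0.03, 0.074], [0.007, 0.221, 0.975, 0.921], [0.0, 0.0, 0.0, 1.0]] 54.15041046098432 [-0.10480351  0.          0.          0.          0.        ]
scene [[-0.359, -0.498, 0.789, 1.21], [0.933, -0.173, 0.316, 0.299], [-0.02, 0.85, 0.527, 0.47], [0.0, 0.0, 0.0, 1.0]] 56.96118832265648 [-0.04859011  0.          0.          0.          0.        ]
wrist [[0.226, 0.939, 0.259, 0.197], [-0.974, 0.218, 0.058, -0.545], [-0.002, -0.266, 0.964, 0.372], [0.0, 0.0, 0.0, 1.0]] 58.792943591482896 [-0.00678571  0.          0.          0.          0.        ]
{'time': 0.15, 'joint_positions': [-1.548, 0.181, 1.608, 0.0, 1.354, -0.206], 'joint_velocities': [-0.0, -0.002, -0.004, 0.0, -0.0, 0.0], 'joint_torque': [0.001, -44.526, -35.169, -0.0, 0.006, 0.0], 'tool_pos': [0.13, -0.56, 0.231], 'tool_rot': [-3.12, -0.358, -0.0], 'contact_force': [-0.244, 0.265, 0.74], 'ft_torque': [-0.016, -0.042, -0.03], 'finger_force': 0.0, 'width': 0.085} -0.0187
```

View pics/top0.png

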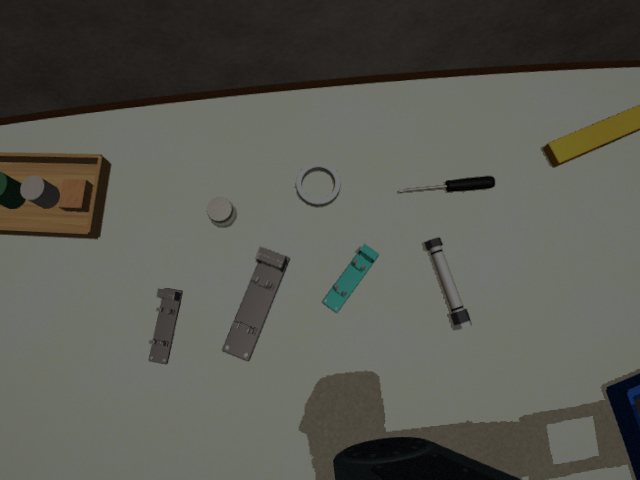

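View pics/scene0.png

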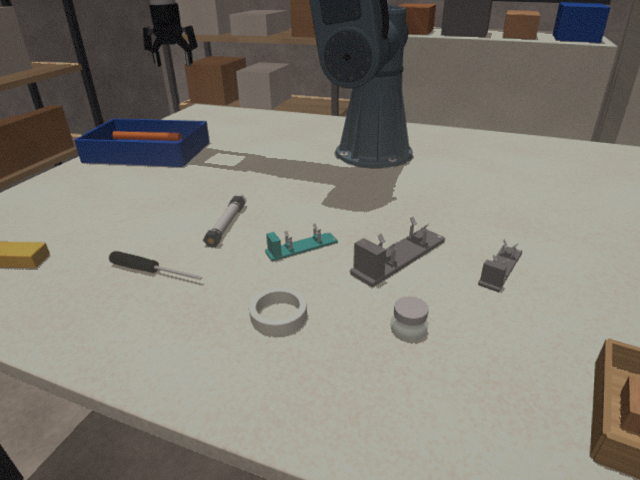

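```bash
python3 - <<'E'
from h import *
t=ld('top0');s=ld('scene0')
def cr(c,u,v,w,h,W,H): return cv2.resize(c['color'][v:v+h,u:u+w,::-1],(W,H),interpolation=cv2.INTER_CUBIC)
a=np.hstack([cr(t,212,240,90,128,390,555),cr(t,400,230,92,128,400,555)])
cv2.imwrite('pics/crop_top.png',np.clip(a*1.6,0,255).astype(np.uint8))
a=np.vstack([cr(s,340,210,120,75,480,300),cr(s,190,190,120,75,480,300)])
cv2.imwrite('pics/crop_sc.png',np.clip(a*1.3,0,255).astype(np.uint8))
E
```

```text
(no output)
```

View pics/crop_top.png

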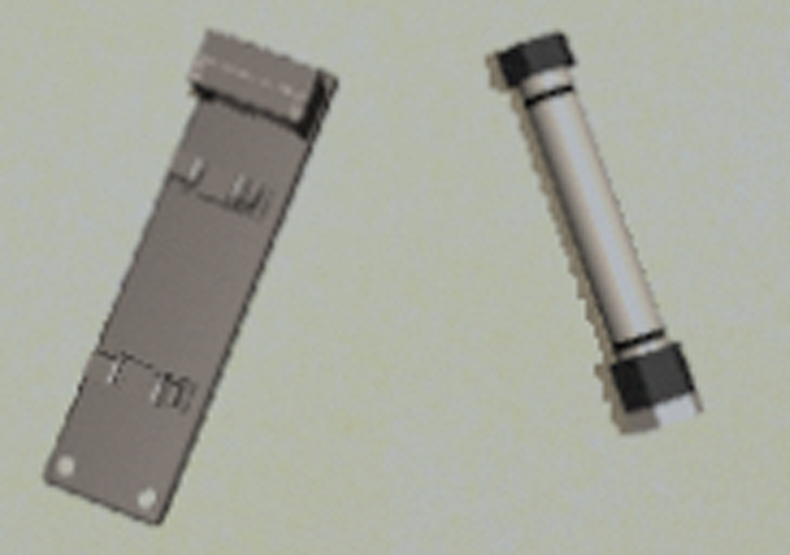

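View pics/crop_sc.png

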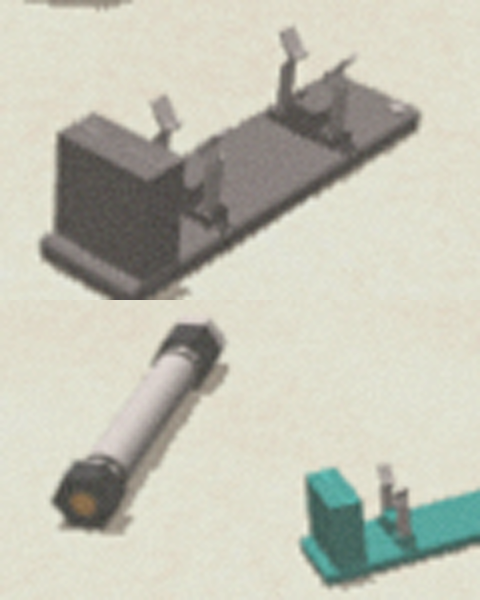

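```bash
cat > m.py <<'E'
from h import *
def rect(P,h=None):
    (c,s,a)=cv2.minAreaRect((P[:,:2]*1000).astype(np.float32)); b=cv2.boxPoints((c,s,a))
    e=[b[1]-b[0],b[2]-b[1]]; L=max(e,key=np.linalg.norm); return np.round(c,1),np.round(s,1),round(float(np.degrees(np.arctan2(L[1],L[0]))),2)
E
python3 - <<'E'
from m import *
t=ld('top0');s=ld('scene0')
print('corners z.012',onz(t,[(222.4,351.5),(248.9,360.7),(289.8,258)],.012).round(4).tolist())
tor=onz(t,[(433,243),(461,319)],.015);dk=onz(t,[(257,305)],.012)
print('torch ends',tor.round(3).tolist(),dk.round(3))
tc=tor.mean(0); dc=dk[0]
for n,c in(('top',t),('scene',s)):
    P=cloud(c).reshape(-1,3); ok=c['range_z'].ravel()>0
    near=lambda q,R: P[ok&(np.linalg.norm(P[:,:2]-q[:2],axis=1)<R)]
    A=near(tc,.13); bench=A[A[:,2]<.006]; print(n,'bench z',np.median(bench[:,2]))
    A=A[A[:,2]>.007]; print(' torch',len(A),rect(A),np.percentile(A[:,2],[50,90,98]))
    B=near(dc,.14); pl=B[(B[:,2]>.008)]; print(' dock all',len(pl),rect(pl),'plate z',np.median(pl[pl[:,2]<.02][:,2]))
    cu=B[(B[:,2]>.055)]; print(' high',len(cu),rect(cu),np.percentile(cu[:,2],[5,50,95]),cu.mean(0).round(4))
E
```

```text
corners z.012 [[0.4272, 0.2565, 0.012], [0.4052, 0.2075, 0.012], [0.5936, 0.112, 0.012]]
torch ends [[0.593, -0.174, 0.015], [0.439, -0.205, 0.015]] [[0.508 0.184 0.012]]
top bench z 0.0009303191782931708
 torch 1267 (array([ 512.5, -187.4]), array([162.5, 173. ]), -41.43) [0.02639457 0.03091898 0.03266904]
 dock all 3282 (array([488.6, 139.1]), array([163.4, 213.3]), -26.9) plate z 0.01253857307549866
 high 445 (array([531.5, 176. ]), array([ 52.3, 153.8]), -26.89) [0.05760395 0.06393325 0.0666707 ] [0.5758 0.1536 0.0634]
scene bench z -0.00025616674480838375
 torch 740 (array([ 514.2, -188.5]), array([185.3,  33.1]), 11.12) [0.0236278  0.02924147 0.03059319]
 dock all 2646 (array([491.6, 140.7]), array([160.6, 216.6]), -27.64) plate z 0.01137717572977659
 high 416 (array([533.5, 175. ]), array([ 54.2, 157.8]), -26.18) [0.05571383 0.06274078 0.06434592] [0.5872 0.1513 0.0614]
```

```bash
python3 -m pendant '{"series":[[[0.95,-0.55,0,0,0,0.01],[0.95,-0.55,0,0,0,0.01],[0.95,-0.55,0,0,0,0.01],[0.95,-0.55,0,0,0,0.01],[0.95,-0.55,0,0,0,0.01],[0.95,-0.55,0,0,0,0.01],[0.95,-0.55,0,0,0,0.01],[0.95,-0.55,0,0,0,0.01],[0.95,-0.55,0,0,0,0.01],[0.95,-0.55,0,0,0,0.01],[0.95,-0.55,0,0,0,0.01],[0.95,-0.55,0,0,0,0.01]]]}' 0
python3 -m pendant '{"series":[[[0.95,-0.55,0,0,0,0.01],[0.95,-0.55,0,0,0,0.01],[0.95,-0.55,0,0,0,0.01],[0.95,-0.55,0,0,0,0.01],[0.95,-0.55,0,0,0,0.01],[0.95,-0.55,0,0,0,0.01],[0.95,-0.55,0,0,0,0.01],[0.95,-0.55,0,0,0,0.01],[0,0,0,0,0,0],[0,0,0,0,0,0]]]}'
python3 - <<'E'
from m import *
c=cap('wrist','w1'); print(r.state()['tool_pos'],r.state()['tool_rot'])
P=cloud(c).reshape(-1,3); ok=c['range_z'].ravel()>0
q=np.array([.515,-.189]); A=P[ok&(np.linalg.norm(P[:,:2]-q,axis=1)<.12)]
print('bench',np.median(A[A[:,2]<.006][:,2])); A=A[A[:,2]>.007]
print(len(A),rect(A),np.percentile(A[:,2],[50,90,98]))
E
```

```text
time: 1.65
tool_pos: [0.3732, -0.3362, 0.231]
tool_rot: [-3.124, -0.326, 0.0]
contact_force: [-0.3, -0.1, -0.3]
width: 0.0854
finger_force: 0.0
time: 2.9
tool_pos: [0.5363, -0.1913, 0.2309]
tool_rot: [-3.127, -0.305, 0.001]
contact_force: [-0.0, 0.1, 0.0]
width: 0.0852
finger_force: 0.0
[ 0.53620047 -0.19158678  0.23102098] [-3.12679858e+00 -3.03521103e-01  1.19001348e-03]
bench -0.0006509808929245908
68883 (array([ 513. , -189.6]), array([143.9, 156.5]), -30.22) [0.29894764 0.31845987 0.32443247]
```

View pics/w1.png

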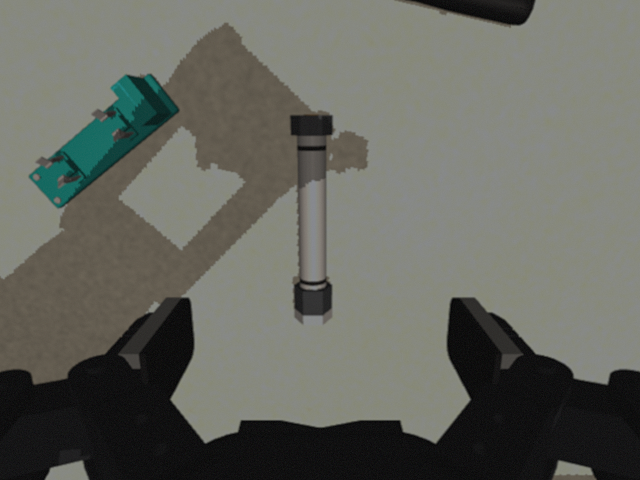

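```bash
python3 - <<'E'
from m import *
c=ld('w1'); W=cloud(c); ok=c['range_z']>0
z=W[...,2]; m=np.zeros_like(ok); m[100:330,280:345]=1
A=W[ok&m&(z>.007)&(z<.05)]; print(len(A),rect(A),np.percentile(A[:,2],[50,90,98]))
# barrel: rows 145..275, highest line
B=W[145:275,285:340][ok[145:275,285:340]&(z[145:275,285:340]>.012)]
mu=B[:,:2].mean(0); v=np.linalg.svd(B[:,:2]-mu,full_matrices=0)[2][0]; print('barrel axis',mu,np.degrees(np.arctan2(v[1],v[0])),'top z',np.percentile(B[:,2],[50,95]))
print(onz(c,[(311.5,136),(313,284)],.02).round(4).tolist(), depth(c,[(311,140),(313,275),(311,125),(313,295)]).round(4).tolist())
t=ld('top0'); # triangulate barrel ends: top crop boundaries
u=lambda x,y:(400+x/4.348,230+y/4.336)
pts=[(u(549,85),(311.5,138)),(u(643,345),(313,283))]
def tri(c1,p1,c2,p2):
    o1=c1['pose'][:3,3];o2=c2['pose'][:3,3];d1=rays(c1,[p1])[0]@c1['pose'][:3,:3].T;d2=rays(c2,[p2])[0]@c2['pose'][:3,:3].T
    k=np.linalg.lstsq(np.c_[d1,-d2],o2-o1,rcond=None)[0]; return (o1+k[0]*d1).round(4),(o2+k[1]*d2).round(4)
for p in pts: print(tri(t,p[0],c,p[1]))
E
```

```text
6537 (array([ 513.2, -189.3]), array([180.9,  34.5]), 11.46) [0.02512151 0.02929318 0.03023169]
barrel axis [ 0.52636566 -0.18711917] -168.60820827114233 top z [0.02465813 0.02693776]
[[0.585, -0.1751, 0.02], [0.4589, -0.2005, 0.02]] [[0.5822, -0.1754, 0.0258], [0.47, -0.1985, 0.0269], [0.5937, -0.1733, 0.0292], [0.4526, -0.2018, 0.0293]]
(array([ 0.5134, -0.2149,  0.3208]), array([ 0.6002, -0.1784,  0.3163]))
(array([ 0.4328, -0.278 ,  0.223 ]), array([ 0.525 , -0.1906,  0.1802]))
```

```bash
python3 -m pendant '{"series":[[[-0.16,-0.13,0.9,0,0,-0.03],[-0.16,-0.14,1,0,0,0],[0,0,1,0,0,0],[0,0,1,0,0,0],[0,0,1,0,0,0],[0,0,1,0,0,0],[0,0,1,0,0,0],[0,0,1,0,0,0],[0,0,0.6,0,0,0],[0,0,0.4,0,0,0],[0,0,0.24,0,0,0],[0,0,0,0,0,0]]]}' 0.25
python3 - <<'E'
from h import *
s=r.state(); print(s['tool_pos'],s['tool_rot'],s['contact_force'],s['width'],r.hold_point_z)
E
```

```text
time: 4.45
tool_pos: [0.5278, -0.1862, 0.0029]
tool_rot: [3.126, 0.312, 0.0]
contact_force: [-0.5, -0.1, 1.1]
width: 0.0642
finger_force: 0.0
[ 0.52775213 -0.18621381  0.00290512] [3.12595350e+00 3.12232372e-01 1.35957001e-04] [-0.49255258 -0.11110164  1.13986208] 0.06423290375658118 -0.0187
```

```bash
python3 -m pendant '{"series":[[[0,0,0,0,0,0],[0,0,0,0,0,0],[0,0,0,0,0,0],[0,0,0,0,0,0],[0,0,0,0,0,0],[0,0,0,0,0,0],[0,0,0,0,0,0],[0,0,0,0,0,0]]]}' 1 90
python3 -m pendant '{"series":[[[0,0,-0.4,0,0,0],[0,0,-0.8,0,0,0],[0,0,-1,0,0,0],[0,0,-1,0,0,0],[0,0,-1,0,0,0],[0,0,-1,0,0,0],[0,0,-0.6,0,0,0],[0,0,0,0,0,0]]]}'
```

```text
time: 5.45
tool_pos: [0.5281, -0.1863, 0.0037]
tool_rot: [3.126, 0.312, 0.001]
contact_force: [-2.0, 1.3, 6.0]
width: 0.0212
finger_force: 87.9
time: 6.45
tool_pos: [0.5285, -0.1866, 0.1496]
tool_rot: [3.124, 0.312, 0.004]
contact_force: [-0.2, -0.3, -1.7]
width: 0.021
finger_force: 88.2
```

```bash
python3 - <<'E'
from m import *
q=np.array([.505,.183]); a=np.radians(153.1); ex=np.array([np.cos(a),np.sin(a)]); ey=np.array([-ex[1],ex[0]])
for n in('top0','scene0'):
    c=ld(n); P=cloud(c).reshape(-1,3); P=P[c['range_z'].ravel()>0]
    L=np.c_[(P[:,:2]-q)@ex,(P[:,:2]-q)@ey,P[:,2]]
    L=L[(abs(L[:,0])<.125)&(abs(L[:,1])<.045)&(L[:,2]<.1)]
    for nm,lo,hi in(('plate',.007,.018),('all',.007,.1),('roof',.058,.1)):
        M=L[(L[:,2]>lo)&(L[:,2]<hi)]; 
        (cc,s,an)=cv2.minAreaRect((M[:,:2]*1000).astype(np.float32)); print(n,nm,len(M),np.round(cc,1),np.round(s,1),round(an,2),'med z',np.median(M[:,2]).round(4))
    for x0 in(-.046,.046):
        M=L[(L[:,2]>.03)&(abs(L[:,0]-x0)<.016)]; print('  clip',len(M),M.min(0).round(4),M.max(0).round(4),M.mean(0).round(4))
        for sg in(-1,1):
            N=M[sg*M[:,1]>0]; 
            if len(N): print('    ',len(N),N.mean(0).round(4),N[:,2].max().round(4))
E
```

```text
top0 plate 2486 [-5.2 -6. ] [213.3  58.1] 0.2 med z 0.0125
top0 all 3249 [-5.2 -6. ] [213.3  58.1] 0.2 med z 0.0132
top0 roof 418 [-26.8  -5.5] [153.6  52.3] 0.29 med z 0.0641
  clip 85 [-0.0519 -0.0264  0.03  ] [-0.0397  0.0128  0.0619] [-0.0464 -0.0076  0.0513]
     49 [-0.0462 -0.0186  0.0507] 0.0617
     36 [-0.0466  0.0074  0.052 ] 0.0619
  clip 85 [ 0.0391 -0.025   0.03  ] [0.0507 0.014  0.0621] [ 0.0452 -0.0071  0.0516]
     51 [ 0.0453 -0.0176  0.0505] 0.0621
     34 [0.0451 0.0086 0.0532] 0.0613
scene0 plate 1321 [-7.5 -7.2] [ 58.2 217.6] 89.99 med z 0.0112
scene0 all 2688 [-7.5 -7.2] [ 58.2 217.6] 89.99 med z 0.0189
scene0 roof 339 [-30.2  -6.7] [ 54.1 155.8] 89.76 med z 0.063
  clip 123 [-0.0553 -0.0269  0.03  ] [-0.0426  0.0125  0.0604] [-0.0493 -0.0086  0.0469]
     66 [-0.0493 -0.0219  0.0438] 0.0599
     57 [-0.0494  0.0069  0.0506] 0.0604
  clip 116 [ 0.037  -0.0268  0.0305] [0.0505 0.0129 0.06  ] [ 0.0426 -0.007   0.0458]
     55 [ 0.0422 -0.0223  0.0441] 0.06
     61 [0.0429 0.0069 0.0474] 0.0598
```

```bash
python3 -m pendant '{"series":[[[0,0,0,0,0,0.44],[0,0,0,0,0,0.7],[0,0,0,0,0,0.7],[0,0,0,0,0,0.7],[0,0,0,0,0,0.7],[0,0,0,0,0,0.58],[-0.2,-0.35,0,0,0,0],[-0.4,-0.7,0,0,0,0],[-0.53,-0.93,0,0,0,0],[-0.53,-0.93,0,0,0,0],[-0.53,-0.93,0,0,0,0],[-0.53,-0.93,0,0,0,0]]]}'
python3 -m pendant '{"series":[[[-0.53,-0.93,0,0,0,0],[-0.53,-0.93,0,0,0,0],[-0.53,-0.93,0,0,0,0],[-0.53,-0.93,0,0,0,0],[-0.53,-0.93,0,0,0,0],[-0.53,-0.93,0,0,0,0],[-0.53,-0.93,0,0,0,0],[-0.5,-0.9,0,0,0,0],[-0.4,-0.7,0,0,0,0],[-0.24,-0.38,0,0,0,0],[0,0,0,0,0,0],[0,0,0,0,0,0]]]}'
python3 - <<'E'
from h import *
for n in('wrist','scene','top'): cap(n,n+'2')
s=r.state(); print(s['tool_pos'],s['tool_rot'],s['contact_force'],s['width'])
a=cv2.imread('pics/wrist2.png'); b=cv2.imread('pics/scene2.png')[130:330,300:500]; b=cv2.resize(b,(480,480),interpolation=cv2.INTER_CUBIC)
cv2.imwrite('pics/m2.png',cv2.resize(np.hstack([a[:,160:480],b]),(800,480)))
E
```

```text
time: 7.95
tool_pos: [0.52, -0.0466, 0.1475]
tool_rot: [-3.057, 0.724, 0.001]
contact_force: [-0.9, 0.1, -2.0]
width: 0.021
finger_force: 88.2
time: 9.45
tool_pos: [0.508, 0.1947, 0.1477]
tool_rot: [3.056, -0.727, -0.0]
contact_force: [-0.6, 0.2, -2.6]
width: 0.0209
finger_force: 88.3
[0.50825844 0.19445099 0.14778272] [ 3.05567035e+00 -7.29190493e-01 -3.57949705e-05] [-0.52355237 -0.83245527 -1.52246649] 0.02092120778456013
```

View pics/m2.png

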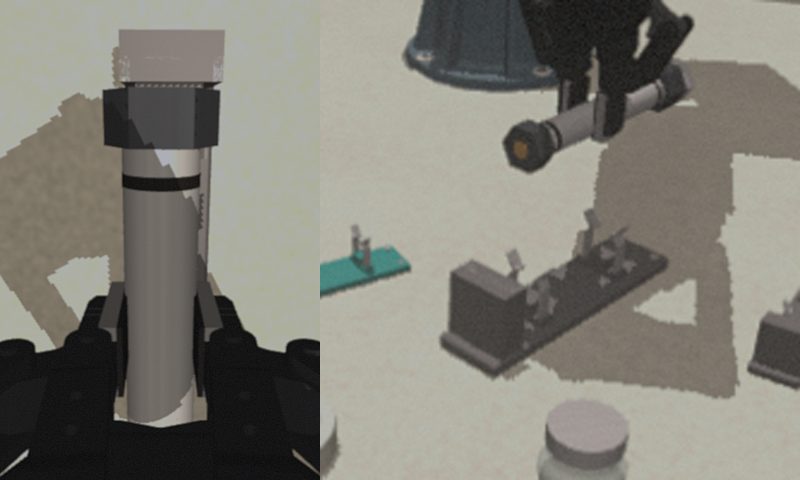

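```bash
cat > rel.py <<'E'
from m import *
import sys
k=sys.argv[1]; zlo=float(sys.argv[2]); zhi=float(sys.argv[3])
q=np.array([.5098,.188]); a=np.radians(153.2); ex=np.array([np.cos(a),np.sin(a)]); ey=np.array([-ex[1],ex[0]])
s=r.state(); T=s['tool_pos']; print('tcp local',((T[:2]-q)@ex).round(4),((T[:2]-q)@ey).round(4),T[2],'yaw',np.degrees(2*np.arctan2(s['tool_rot'][1],s['tool_rot'][0]))%180)
for n in('wrist'+k,'scene'+k,'top'+k):
    c=ld(n); C=cloud(c); P=C.reshape(-1,3); P=P[c['range_z'].ravel()>0]
    L=np.c_[(P[:,:2]-q)@ex,(P[:,:2]-q)@ey,P[:,2]]
    # torch tail hex: local x< -.06 and torch heights
    M=L[(L[:,2]>zlo)&(L[:,2]<zhi)&(abs(L[:,1])<.04)&(L[:,0]<-.03)&(L[:,0]>-.1)]
    if len(M)>30:
        print(n,'torch tail',len(M),'minx',np.percentile(M[:,0],[0,1,3]).round(4),'z',np.percentile(M[:,2],[1,50,99]).round(4))
        for x0 in(-.07,-.05,-.035):
            N=M[abs(M[:,0]-x0)<.005]
            if len(N)>5: print('   x',x0,len(N),'y',N[:,1].min().round(4),N[:,1].max().round(4),'ztop',np.percentile(N[:,2],97).round(4))
    D=L[(L[:,2]>.055)&(L[:,2]<.075)&(abs(L[:,1])<.045)&(L[:,0]<-.07)&(L[:,0]>-.13)]
    if len(D)>30: print(n,'cup roof',len(D),'x',D[:,0].min().round(4),D[:,0].max().round(4),'y',D[:,1].min().round(4),D[:,1].max().round(4))
    for x0 in(-.046,.046):
        M=L[(L[:,2]>.03)&(L[:,2]<.07)&(abs(L[:,0]-x0)<.016)&(abs(L[:,1])<.04)]
        if len(M)>20: print('  clip',x0,len(M),M.min(0).round(4),M.max(0).round(4))
E
python3 rel.py 2 .12 .19
```

```text
tcp local 0.0043 -0.0051 0.14778271750569993 yaw 153.1564564372164
wrist2 torch tail 13522 minx [-0.0707 -0.0703 -0.0697] z [0.1592 0.1699 0.1747]
   x -0.07 2578 y -0.0222 0.0125 ztop 0.1745
   x -0.05 2741 y -0.0223 0.0122 ztop 0.1718
   x -0.035 2514 y -0.017 0.0067 ztop 0.1711
wrist2 cup roof 5406 x -0.1036 -0.0797 y -0.0257 0.0265
  clip -0.046 78 [-0.0466  0.0166  0.0559] [-0.0407  0.0201  0.0611]
scene2 torch tail 491 minx [-0.0734 -0.0726 -0.0722] z [0.1445 0.1633 0.1743]
   x -0.07 270 y -0.023 0.0103 ztop 0.1738
   x -0.05 36 y -0.0205 0.0005 ztop 0.1731
   x -0.035 63 y -0.018 0.0008 ztop 0.1706
scene2 cup roof 371 x -0.1061 -0.0795 y -0.0272 0.0268
  clip -0.046 121 [-0.0529 -0.0199  0.0306] [-0.0395  0.0185  0.0604]
  clip 0.046 115 [ 0.0386 -0.02    0.0303] [0.052  0.0191 0.0602]
top2 torch tail 115 minx [-0.0686 -0.0684 -0.0682] z [0.1589 0.1696 0.1765]
   x -0.07 28 y -0.0054 0.0129 ztop 0.1759
   x -0.05 24 y 0.003 0.0125 ztop 0.1739
top2 cup roof 344 x -0.1016 -0.0772 y -0.0248 0.0272
  clip -0.046 50 [-0.0506 -0.0086  0.03  ] [-0.0382  0.0194  0.0649]
```

```bash
python3 -m pendant '{"series":[[[0.06,0.1,0.3,0,0,0],[0.06,0.11,0.6,0,0,0],[0,0,0.8,0,0,0],[0,0,0.8,0,0,0],[0,0,0.6,0,0,0],[0,0,0.4,0,0,0],[0,0,0.2,0,0,0],[0,0,0,0,0,0],[0,0,0,0,0,0]]]}'
python3 - <<'E'
from h import *
for n in('wrist','scene','top'): cap(n,n+'3')
a=cv2.imread('pics/wrist3.png'); b=cv2.imread('pics/scene3.png')[180:300,330:470]; b=cv2.resize(b,(560,480),interpolation=cv2.INTER_CUBIC)
cv2.imwrite('pics/m3.png',np.hstack([a[:,200:440],b]))
E
python3 rel.py 3 .061 .1
```

```text
time: 10.72
tool_pos: [0.509, 0.1892, 0.056]
tool_rot: [-3.056, 0.728, -0.002]
contact_force: [-0.5, -0.2, -1.5]
width: 0.0211
finger_force: 88.3
tcp local 0.0014 -0.0006 0.055812924252711844 yaw 153.2127706041004
wrist3 torch tail 26864 minx [-0.0989 -0.0982 -0.0975] z [0.0619 0.0706 0.0827]
   x -0.07 4109 y -0.0178 0.0171 ztop 0.0828
   x -0.05 2740 y -0.0126 0.0114 ztop 0.0794
   x -0.035 2450 y -0.0124 0.0114 ztop 0.0793
wrist3 cup roof 13048 x -0.0989 -0.07 y -0.0259 0.0263
  clip -0.046 1626 [-0.062  -0.0198  0.0311] [-0.0301  0.02    0.07  ]
  clip 0.046 644 [ 0.0301 -0.0182  0.0371] [0.0514 0.0171 0.0699]
scene3 torch tail 589 minx [-0.0998 -0.0993 -0.0982] z [0.0617 0.0691 0.0825]
   x -0.07 169 y -0.0186 0.0156 ztop 0.0823
   x -0.05 46 y -0.0136 0.0058 ztop 0.0795
   x -0.035 51 y -0.0137 0.0053 ztop 0.0791
scene3 cup roof 491 x -0.1061 -0.0703 y -0.0274 0.0261
  clip -0.046 111 [-0.0614 -0.0205  0.0304] [-0.0306 -0.008   0.0699]
  clip 0.046 95 [ 0.031  -0.0206  0.0315] [ 0.0616 -0.0093  0.0692]
top3 torch tail 276 minx [-0.1    -0.0998 -0.0995] z [0.0615 0.0649 0.0811]
   x -0.07 24 y 0.0069 0.0172 ztop 0.0814
top3 cup roof 269 x -0.1014 -0.0704 y -0.0173 0.0273
  clip 0.046 41 [ 0.0375 -0.0187  0.0303] [0.0565 0.0188 0.0697]
```

View pics/m3.png

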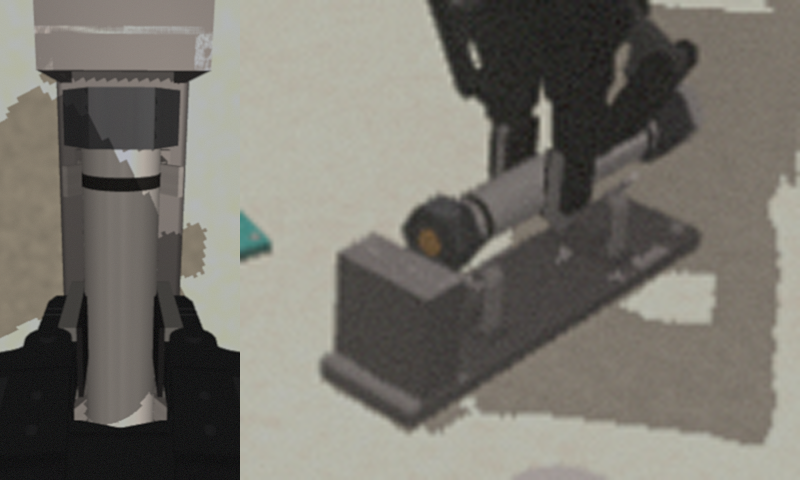

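```bash
python3 -m pendant '{"series":[[[0,0.02,0.1,0,0,0],[0,0,0.1,0,0,0],[0,0,0.1,0,0,0],[0,0,0.04,0,0,0],[0,0,0.04,0,0,0],[0,0,0.04,0,0,0],[0,0,0,0,0,0]]]}'
python3 -m pendant '{"series":[[[0,0,0.04,0,0,0],[0,0,0.04,0,0,0],[0,0,0,0,0,0]]]}'
python3 -m pendant '{"series":[[[0,0,0.04,0,0,0],[0,0,0.04,0,0,0],[0,0,0,0,0,0]]]}'
```

```text
time: 11.75
tool_pos: [0.5092, 0.1888, 0.0463]
tool_rot: [-3.056, 0.727, -0.003]
contact_force: [-3.0, -0.9, 9.6]
width: 0.0211
finger_force: 89.5
time: 12.12
tool_pos: [0.5102, 0.1886, 0.0453]
tool_rot: [-3.055, 0.727, -0.006]
contact_force: [-3.2, -1.2, 14.5]
width: 0.0208
finger_force: 90.1
time: 12.5
tool_pos: [0.511, 0.1884, 0.0438]
tool_rot: [-3.055, 0.727, -0.008]
contact_force: [-2.6, -2.8, 17.0]
width: 0.0211
finger_force: 90.4
```

```bash
python3 -m pendant '{"series":[[[-0.03,0,0.04,0,0,0],[-0.03,0,0.04,0,0,0],[0,0,0,0,0,0]]]}'
python3 -m pendant '{"series":[[[-0.02,0,0.04,0,0,0],[-0.02,0,0.04,0,0,0],[0,0,0,0,0,0]]]}'
```

```text
time: 12.88
tool_pos: [0.5106, 0.1887, 0.0421]
tool_rot: [-3.055, 0.727, -0.011]
contact_force: [0.4, -4.0, 15.1]
width: 0.0212
finger_force: 90.2
time: 13.25
tool_pos: [0.5093, 0.1891, 0.0393]
tool_rot: [-3.055, 0.727, -0.01]
contact_force: [0.9, -4.5, 10.2]
width: 0.0213
finger_force: 89.6
```

```bash
python3 -m pendant '{"series":[[[0,0,0.04,0,0,0],[0,0,0.04,0,0,0],[0,0,0.04,0,0,0],[0,0,0,0,0,0]]]}'
python3 -m pendant '{"series":[[[0,0,0.04,0,0,0],[0,0,0.04,0,0,0],[0,0,0.04,0,0,0],[0,0,0,0,0,0]]]}'
```

```text
time: 13.75
tool_pos: [0.5066, 0.1896, 0.0337]
tool_rot: [-3.056, 0.728, -0.002]
contact_force: [3.1, -0.9, -3.5]
width: 0.0212
finger_force: 88.2
time: 14.25
tool_pos: [0.5048, 0.1899, 0.0298]
tool_rot: [3.056, -0.727, -0.004]
contact_force: [0.8, 2.5, -9.9]
width: 0.0212
finger_force: 88.5
```

```bash
python3 -m pendant '{"series":[[[0,0,0.03,0,0,0],[0,0,0.03,0,0,0],[0,0,0,0,0,0]]]}'
```

```text
time: 14.62
tool_pos: [0.5055, 0.1898, 0.0289]
tool_rot: [3.056, -0.728, -0.002]
contact_force: [-0.9, 3.5, -8.4]
width: 0.0213
finger_force: 88.6
```

```bash
python3 -m pendant '{"series":[[[0.02,0,0.02,0,0,0],[0.02,0,0.02,0,0,0],[0,0,0,0,0,0]]]}'
python3 -m pendant '{"series":[[[0.02,0,0.02,0,0,0],[0.02,0,0.02,0,0,0],[0,0,0,0,0,0]]]}'
```

```text
time: 15.0
tool_pos: [0.5064, 0.1895, 0.0287]
tool_rot: [3.056, -0.728, -0.002]
contact_force: [-3.8, 2.8, -1.4]
width: 0.0212
finger_force: 89.4
time: 15.38
tool_pos: [0.5075, 0.1892, 0.0286]
tool_rot: [-3.056, 0.728, 0.001]
contact_force: [-6.7, 2.4, 6.6]
width: 0.0213
finger_force: 90.3
```

```bash
python3 - <<'E'
from h import *
for n in('wrist','scene','top'): cap(n,n+'4')
a=cv2.imread('pics/wrist4.png'); b=cv2.imread('pics/scene4.png')[180:300,330:470]; b=cv2.resize(b,(560,480),interpolation=cv2.INTER_CUBIC)
cv2.imwrite('pics/m4.png',np.hstack([a[:,200:440],b]))
E
python3 rel.py 4 .045 .08
```

```text
tcp local 0.0026 -0.0001 0.028587234390471963 yaw 153.22379559094492
wrist4 torch tail 27931 minx [-0.0912 -0.0906 -0.0901] z [0.0457 0.0551 0.0647]
   x -0.07 2932 y -0.0146 0.0146 ztop 0.0553
   x -0.05 4438 y -0.0204 0.0206 ztop 0.0593
   x -0.035 2288 y -0.0108 0.0108 ztop 0.0518
wrist4 cup roof 12303 x -0.0912 -0.0702 y -0.026 0.0264
  clip -0.046 12176 [-0.062  -0.0206  0.0301] [-0.03    0.0206  0.0608]
  clip 0.046 1112 [ 0.03  -0.017  0.03 ] [0.0491 0.0167 0.0526]
scene4 torch tail 449 minx [-0.0999 -0.0993 -0.0987] z [0.0456 0.0575 0.065 ]
   x -0.07 13 y -0.0116 0.0078 ztop 0.0557
   x -0.05 68 y -0.0208 0.0191 ztop 0.0591
   x -0.035 28 y -0.0111 0.0067 ztop 0.0523
scene4 cup roof 374 x -0.1059 -0.0702 y -0.0273 0.0256
  clip -0.046 232 [-0.062  -0.0208  0.03  ] [-0.0301  0.0201  0.0602]
  clip 0.046 59 [ 0.0304 -0.0181  0.0307] [ 0.062  -0.0108  0.0466]
top4 torch tail 258 minx [-0.1    -0.0998 -0.0994] z [0.0454 0.0641 0.0679]
   x -0.07 12 y 0.0083 0.015 ztop 0.0565
top4 cup roof 248 x -0.1015 -0.0771 y -0.0177 0.0273
  clip 0.046 242 [ 0.0314 -0.0194  0.0377] [0.0619 0.0217 0.0626]
```

View pics/m4.png

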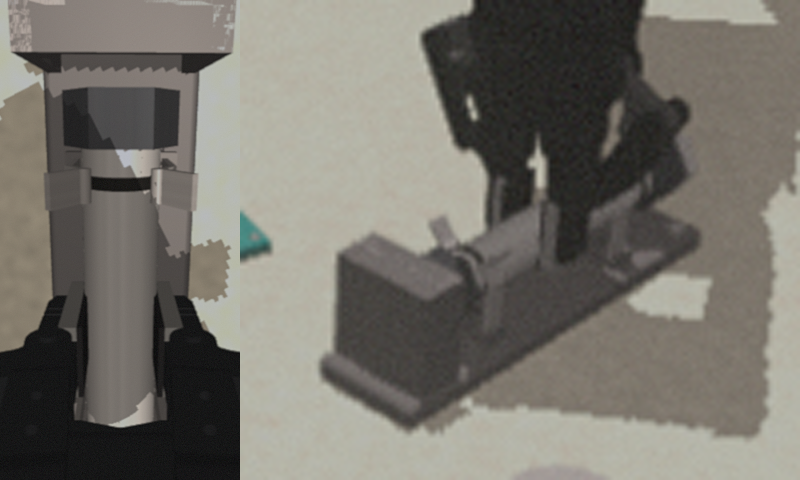

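```bash
python3 -m pendant '{"series":[[[0.04,0,0,0,0,0],[0.04,0,0,0,0,0],[0.04,0,0,0,0,0],[0.04,0,0,0,0,0],[0,0,0,0,0,0]]]}'
python3 -m pendant '{"series":[[[0.05,0,0,0,0,0],[0.05,0,0,0,0,0],[0.05,0,0,0,0,0],[0.05,0,0,0,0,0],[0,0,0,0,0,0]]]}'
```

```text
time: 16.15
tool_pos: [0.5112, 0.1874, 0.0286]
tool_rot: [-3.056, 0.727, 0.001]
contact_force: [-6.6, 2.9, 5.5]
width: 0.0212
finger_force: 90.3
time: 16.77
tool_pos: [0.5157, 0.1851, 0.0286]
tool_rot: [-3.056, 0.727, 0.001]
contact_force: [-5.8, 2.6, 5.4]
width: 0.0208
finger_force: 90.3
```

```bash
python3 -m pendant '{"series":[[[0.05,0,0,0,0,0],[0.05,0,0,0,0,0],[0.05,0,0,0,0,0],[0.05,0,0,0,0,0],[0,0,0,0,0,0]]]}'
python3 -m pendant '{"series":[[[0.02,0,0,0,0,0],[0.02,0,0,0,0,0],[0,0,0,0,0,0]]]}'
```

```text
time: 17.4
tool_pos: [0.5202, 0.1829, 0.0286]
tool_rot: [-3.056, 0.727, 0.001]
contact_force: [-6.0, 3.3, 4.8]
width: 0.0207
finger_force: 90.3
time: 17.77
tool_pos: [0.5209, 0.1825, 0.0286]
tool_rot: [-3.056, 0.727, 0.001]
contact_force: [-6.1, 3.7, 6.3]
width: 0.0212
finger_force: 90.3
```

```bash
python3 -m pendant '{"series":[[[0.02,0,0,0,0,0],[0.02,0,0,0,0,0],[0,0,0,0,0,0]]]}'
```

```text
time: 18.15
tool_pos: [0.5218, 0.1821, 0.0286]
tool_rot: [-3.056, 0.727, 0.001]
contact_force: [-6.4, 3.7, 5.8]
width: 0.021
finger_force: 90.3
```

```bash
python3 -m pendant '{"series":[[[0.02,0,0,0,0,0],[0.02,0,0,0,0,0],[0,0,0,0,0,0]]]}'
python3 -m pendant '{"series":[[[0.02,0,0,0,0,0],[0,0,0,0,0,0]]]}'
```

```text
time: 18.52
tool_pos: [0.5227, 0.1816, 0.0286]
tool_rot: [-3.056, 0.727, 0.001]
contact_force: [-7.0, 3.5, 5.8]
width: 0.0212
finger_force: 90.3
time: 18.77
tool_pos: [0.5229, 0.1815, 0.0286]
tool_rot: [-3.056, 0.727, 0.002]
contact_force: [-8.8, 4.7, 6.4]
width: 0.0209
finger_force: 90.3
```

```bash
python3 -m pendant '{"series":[[[0.02,0,0,0,0,0],[0,0,0,0,0,0]]]}'
```

```text
time: 19.02
tool_pos: [0.5229, 0.1815, 0.0286]
tool_rot: [-3.056, 0.727, 0.004]
contact_force: [-9.7, 4.9, 9.1]
width: 0.0212
finger_force: 90.4
```

```bash
python3 -m pendant '{"series":[[[0.02,0,0,0,0,0],[0.02,0,0,0,0,0],[0,0,0,0,0,0],[0,0,0,0,0,0]]]}'
```

```text
time: 19.52
tool_pos: [0.5229, 0.1815, 0.0285]
tool_rot: [-3.056, 0.727, 0.007]
contact_force: [-12.5, 5.9, 11.0]
width: 0.0209
finger_force: 90.8
```

```bash
python3 -m pendant '{"series":[[[-0.03,0,-0.03,0,0,0],[0,0,0,0,0,0]]]}'
python3 -m pendant '{"series":[[[0,0,0,0,0,0],[0,0,0,0,0,0],[0,0,0,0,0,0],[0,0,0,0,0,0],[0,0,0,0,0,0],[0,0,0,0,0,0]]]}' 0.3 20
```

```text
time: 19.77
tool_pos: [0.5229, 0.1815, 0.0286]
tool_rot: [-3.056, 0.727, 0.004]
contact_force: [-7.7, 4.9, 2.9]
width: 0.021
finger_force: 89.7
time: 20.52
tool_pos: [0.5241, 0.1806, 0.028]
tool_rot: [3.056, -0.728, 0.0]
contact_force: [0.4, -0.2, 0.2]
width: 0.0598
finger_force: 0.0
```

```bash
python3 -m pendant '{"series":[[[0,0,-0.2,0,0,0],[0,0,-0.5,0,0,0],[0,0,-0.8,0,0,0],[0,0,-1,0,0,0],[0,0,-1,0,0,0],[0,0,-1,0,0,0],[0,0,-0.8,0,0,0],[-0.5,0,-0.4,0,0,0],[-0.5,0,0,0,0,0],[0,0,0,0,0,0]]]}'
python3 - <<'E'
from h import *
for n in('wrist','scene','top'): cap(n,n+'5')
a=cv2.imread('pics/wrist5.png'); b=cv2.imread('pics/scene5.png')[180:300,330:470]; b=cv2.resize(b,(400,343),interpolation=cv2.INTER_CUBIC)
a=cv2.resize(a,(400,300)); cv2.imwrite('pics/m5.png',np.hstack([a,b[:300]]))
E
python3 rel.py 5 .045 .08
```

```text
time: 21.78
tool_pos: [0.4999, 0.1925, 0.1697]
tool_rot: [3.056, -0.726, -0.003]
contact_force: [0.2, 0.8, -0.9]
width: 0.0599
finger_force: 0.0
tcp local 0.0093 0.0003 0.16981248627356377 yaw 153.22719612747866
wrist5 torch tail 7763 minx [-0.1    -0.0997 -0.0988] z [0.0455 0.0599 0.0647]
   x -0.07 671 y -0.0132 0.0146 ztop 0.0546
   x -0.05 961 y -0.02 0.0208 ztop 0.0591
   x -0.035 570 y -0.0101 0.0109 ztop 0.0519
wrist5 cup roof 4614 x -0.1036 -0.0738 y -0.0256 0.0265
  clip -0.046 2670 [-0.062  -0.02    0.0324] [-0.03    0.0208  0.0604]
  clip 0.046 2414 [ 0.03   -0.0201  0.0308] [0.062  0.0203 0.0613]
scene5 torch tail 442 minx [-0.1    -0.0994 -0.0986] z [0.0453 0.0583 0.0648]
   x -0.05 87 y -0.0207 0.0196 ztop 0.0593
   x -0.035 29 y -0.0113 0.0055 ztop 0.0519
scene5 cup roof 375 x -0.1063 -0.0785 y -0.0274 0.0267
  clip -0.046 255 [-0.0619 -0.0207  0.0307] [-0.03    0.0197  0.0604]
  clip 0.046 251 [ 0.0304 -0.0203  0.0301] [0.062  0.0193 0.06  ]
top5 torch tail 666 minx [-0.0999 -0.0994 -0.0986] z [0.0455 0.0617 0.0675]
   x -0.07 70 y -0.0123 0.015 ztop 0.0567
   x -0.05 70 y -0.0101 0.02 ztop 0.0606
   x -0.035 37 y -0.0013 0.0108 ztop 0.0544
top5 cup roof 396 x -0.1015 -0.0712 y -0.0254 0.0273
  clip -0.046 203 [-0.0619 -0.0115  0.0321] [-0.0302  0.0207  0.0638]
```

View pics/m5.png

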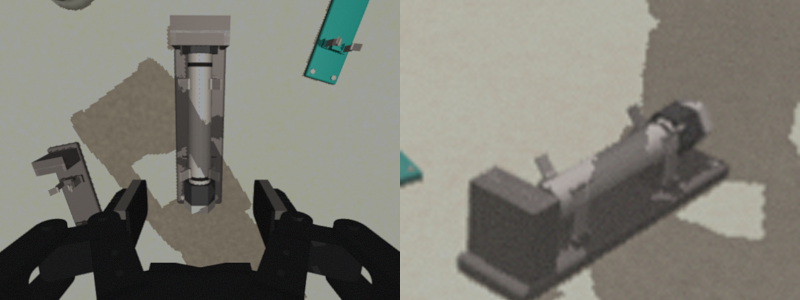

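```bash
python3 - <<'E'
from h import *
q=np.array([.5098,.188]); a=np.radians(153.2); ex=np.array([np.cos(a),np.sin(a)]); ey=np.array([-ex[1],ex[0]])
for n in('wrist5','scene5','top5'):
    c=ld(n); P=cloud(c).reshape(-1,3); P=P[c['range_z'].ravel()>0]
    L=np.c_[(P[:,:2]-q)@ex,(P[:,:2]-q)@ey,P[:,2]]
    M=L[(L[:,2]>.035)&(L[:,2]<.065)&(abs(L[:,1])<.025)&(L[:,0]>.06)&(L[:,0]<.13)]
    H=M[abs(M[:,1])<.007]; D=L[(L[:,2]>.057)&(L[:,2]<.075)&(abs(L[:,1])<.02)&(L[:,0]<-.07)]
    print(n,'lens end',np.percentile(M[:,0],[90,99,100]).round(4),'z',np.percentile(H[:,2],[50,97]).round(4),'cup mouth',D[:,0].max().round(4))
E
```

```text
wrist5 lens end [0.0876 0.0903 0.0909] z [0.0544 0.0556] cup mouth -0.0797
scene5 lens end [0.0874 0.0908 0.0917] z [0.0543 0.0553] cup mouth -0.0785
top5 lens end [0.0905 0.092  0.0921] z [0.0549 0.0576] cup mouth -0.0729
```

Lens face is 170 mm from the cup mouth and the torch is level at 40 mm, so it is home.

```bash
python3 -c "
from workcell import r
print(r.job_done())"
```

```text
the job is handed in; nothing more can be done
None
```

The torch is snapped into both pairs of clips with its tail against the back of the cup, the gripper is open and clear of it, and the job was handed in at about 22 s; the tape, screwdriver and jar were not touched.

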